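# Hold a wood test block at full load in the hand-lever hardness tester

## Robot

A 7-joint arm with a two-finger parallel gripper is mounted at the origin on a cart in front of the work surface, level with it; the furniture and walls round the work are solid. World frame = base frame: x ahead of the robot, y to its left, z up, the work surface at z = 0. Lengths are in mm, angles in rad, forces in N, time in s.
With the tool pointing down it reaches from about 400 to 875 mm from the base axis. Payload 19.3 kg.
Tool frame: the origin (TCP) lies at the very end of the fingers, on their centre line; the grasp point (between the pads) lies 19 mm behind it (grip_point_offset is the z of the grasp point in the tool frame, in mm); z points along the fingers, y is the line along which they close (so a half turn about z gives the same grasp; the last joint's range is limited). The gripper opens to 85 mm and grips with 20 to 120 N. Pads are 22 mm wide; open, the fingers measure 114 mm over their backs; the gripper's body (76 mm by 85 mm) begins 54 mm behind the grasp point. The pads swing forward as they close: fully open they stand 13 mm farther back than shut.
Start: joints at [1.051, 0.521, -0.036, 1.599, 0.021, 1.021, -0.113], TCP at [271.713, -562.838, 231.291] pointing down, gripper open.
Joint ranges: [-2.91, 2.91], [-0.3, 2.13], [-1.5, 1.42], [0.17, 2.43], [-1.26, 4.41], [0.16, 1.93], [-2.52, 2.52]. Speed limits (rad/s): [1.89, 1.89, 2.39, 2.39, 3.01, 3.01, 3.01].

## Interface

Orientations are given as a 3x3 rotation matrix whose columns are the frame's x, y, z axes.
In Python, from workcell import movep, movel, goto_joints, open_gripper, clamp, wait, inverse_kinematics, read_state, camera, PlanningError, finish_job, grip_point_offset gives the robot as it stands. Calls block until the motion is done:
- movep(position, orientation): joint-space move of the TCP to a pose.
- movel(position, frame=None, max_speed=150, guard=None): straight line of the TCP; frame=None keeps the orientation; max_speed is the mean speed in mm/s. With guard (N) it stops when the force on the tool has changed by that much, and returns True; else False.
- goto_joints(angles): joint-space move.
- open_gripper() and clamp(): open the fingers fully, or close them until they stop; the grip force is fixed at half the most.
- wait(seconds).
- inverse_kinematics(position, orientation): joint angles nearest the present ones, or None.
- read_state(): the state.
- camera(name): name is "side" or "top"; returns a dict with "image" (420x560x3 uint8, blue, green, red), "range_z" (420x560 float32, mm along the optical axis (not along the pixel's ray), 0 where there is no reading), "fx", "fy", "cx", "cy" (pixels), "dist_coeffs" ([k1, k2, p1, p2, k3] as OpenCV has them; the pictures are not rectified), "cam_to_world" (4x4, takes a point from camera to world coordinates). Camera axes: x right, y up, looking along -z (the intrinsics and any distortion apply to the point x, -y, -z); pixel columns grow to the right and rows downward; lengths in mm; the calibration is good to about 2 mm. A picture is of the moment at which its call begins.
A pose or a line that the arm cannot do raises PlanningError and nothing moves.
- finish_job(): hands the job in; it is judged then, once.
The state is a dict: "time": time; "qpos": joint angles; "qvel": joint speeds; "joint_efforts": joint torques, N m; "eef_pos": TCP position; "tool_rot": TCP orientation; "ft_force": force on the tool from outside, world axes, zero at the start; "torque": the same for the moment, N m; "finger_gap": finger opening in mm; "gripper_force": force on a finger pad.
Only numpy, scipy, OpenCV 4.12 (cv2) and the standard library are available. Lean on these libraries where they do the work, as an engineer would, in place of code of your own. Each camera call takes 0.05 s, during which the arm holds its last target. There are 200 camera calls.

## Task

Push the flat 120 mm long test block along the bench, without lifting it, into the guide of the hand-lever hardness tester until its end is up against the back stop. Then press the tester's lever down past its first two clicks to the third, which is full load, and keep it pressed there: the program finishes while the robot is still holding the lever down on the block. Leave the other things on the bench where they are.

Things in the scene. Friction and masses are not known exactly. Their poses are not given: they have to be found in the camera images.
- test_block: Flat reddish-brown planed hardwood block, 38 x 120 x 19 mm, 60 to 85 g, the only block of that shape; lies flat and loose on the bench, only roughly in line with the tester's throat. Origin at the centre of its underside, own y along its 120 mm length, z up.
- tester: Hardness tester fixed to the bench: grey C-frame, 252 mm high with the round gauge on top, throat open in front; the bench is its bed. Origin on the bench straight under the ball; own +x points level INTO the throat (the way the block is pushed), z up, lever on its +y side. The overhanging head spans x = -26 mm and beyond, y = +-31 mm, from z = 105 mm up.
- mouth (a point): Front end of the guide, on the bench: tester (-45, 0, 0) mm, same axes. Two steel rails 12 mm high stand 43 mm apart (inner faces y = +-21.5, outer +-35.5 mm) from tester x = -20 mm to the back stop at x = +30 mm; in front of that they flare out to a mouth 67 mm wide inside, 93 mm outside.
- seat (a point): Where the test block's origin lies when it is home: on the bench, tester (-30, 0, 0) mm, same axes as the tester. The block's length (own y) then lies along the tester's x, one end at the stop, the other sticking out of the throat to tester x = -90 mm.
- lever (a joint): Angle of the tester's lever, rad: 0 at rest (up), grows as the handle is pressed down. Ridges are passed at about 0.15, 0.45, 0.75; first, second, third position at 0.3, 0.6, 0.9; end stop 1.0. The clicks do not hold it: a spring returns it to 0 whenever let go. It takes 9 to 13 N at first, 13 to 18 N at the third. The ball meets the block at 0.5 and loads it with about 16 N at the third.
- lever_axis (a point): Point on the lever's pivot axis, level with the handle's middle: tester (20, 100, 150) mm, same axes as the tester; the axis runs along the tester's y. At lever value q the handle's centre is, from this point in the tester's axes, at x = -140 cos(0.6 - q), y = 0, z = 140 sin(0.6 - q) mm.
- handle: Black round sleeve, free to turn, on a cross bar at the lever's end, 18 mm diameter, 64 mm long, to be pressed or gripped from above; origin at its centre, own y along the bar, parallel to the tester's y. Its centre is 229 mm above the bench at rest, 109 mm at the third click. The 13 mm thick steel lever joins its inner end, 34 mm from the centre.
- ball_holder: Steel ball of 11 mm diameter in a spring-loaded holder at the foot of the tester's vertical ram. Its origin coincides with the tester's at rest and sinks as the lever is pressed; the lowest point of the ball is 30 mm above the origin, that is 30 mm above the bench at rest.
- thick_block: Bystander: pale wooden block 45 x 90 x 32 mm, own y along its length, origin at the centre of its underside; leave alone.
- cube_block: Bystander: pale wooden block 50 x 60 x 40 mm at the back of the bench; leave alone.
- caliper: Bystander: steel sliding caliper, 210 mm long, lying flat near the robot; leave alone.
- pencil: Bystander: flat red carpenter's pencil, 160 mm long, lying near the robot; leave alone.
- brush: Bystander: wooden bench brush, 254 mm long, lying at the right; leave alone.

How it is judged:
By the outcome, as a careful person would: the job done as asked, in the order asked, and still so for the second after the job is handed in, while the arm keeps its last pose, push and grip.
It also fails if it takes over 69 s, if anything falls off the work surface, if the arm or the gripper's body presses on something with over 40 N, if the wrist force passes 120 N, or if a joint passes its speed limit or range.

## Working session

There is one attempt and no reset: what is moved stays moved. The work goes in short steps, each a Python script; the robot and the scene stay as the last script left them, time stands still between calls to the robot, and variables do not carry over. Pictures are saved under pics/ and viewed, at most 10 in all, crops included, and the job is handed in when it is done.

```bash
mkdir -p pics; cat > h.py <<'E'
import numpy as np, cv2
from workcell import *
def pts(c):
    "world xyz of every pixel from range_z"
    h,w=c["range_z"].shape
    K=np.array([[c["fx"],0,c["cx"]],[0,c["fy"],c["cy"]],[0,0,1.]])
    u,v=np.meshgrid(np.arange(w),np.arange(h))
    p=cv2.undistortPoints(np.stack([u,v],-1).reshape(-1,1,2).astype(float),K,np.array(c["dist_coeffs"],float)).reshape(h,w,2)
    d=c["range_z"].astype(float)
    P=np.stack([p[...,0]*d,-p[...,1]*d,-d,np.ones_like(d)],-1)
    W=P@np.array(c["cam_to_world"]).T
    W=W[...,:3]; W[d<=0]=np.nan
    return W
E
python3 - <<'E'
from h import *
for n in("top","side"):
    c=camera(n); cv2.imwrite(f"pics/{n}0.png",c["image"]); np.savez(f"{n}0.npz",img=c["image"],W=pts(c))
    print(n,np.round(c["cam_to_world"],3).tolist(),c["fx"],c["cx"],c["cy"],c["dist_coeffs"])
print(read_state()["time"],grip_point_offset)
E
```

```text
top [[-0.389, 0.828, -0.404, 53.417], [-0.921, -0.349, 0.172, 85.732], [0.002, 0.439, 0.898, 1274.881], [0.0, 0.0, 0.0, 1.0]] 503.61968843547004 282.97482100851516 215.2559992141238 [-0.08426122  0.          0.          0.          0.        ]
side [[0.935, -0.304, 0.184, 797.708], [0.356, 0.813, -0.462, -779.999], [-0.009, 0.497, 0.868, 1371.758], [0.0, 0.0, 0.0, 1.0]] 534.1596607160814 275.4975715361559 204.6324164477513 [-0.17959589  0.          0.          0.          0.        ]
0.1 -18.700000000000003
```

View pics/top0.png

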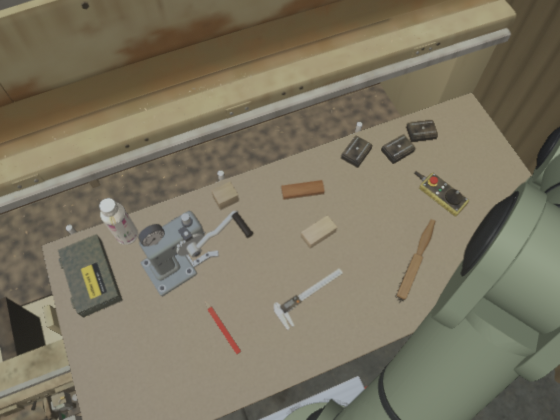

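View pics/side0.png

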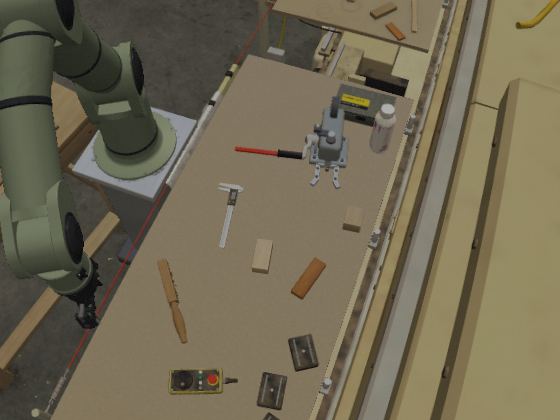

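The top view shows the reddish block at about (302,189), the tester at (170,250) with its rail tips at (213,255), and the black handle end at (242,225). The side view shows the block at (308,278), the rail tips at (318,180) and (335,180), and the handle at (290,154). Next I measure these in 3D.

```bash
python3 - <<'E'
from h import *
for n,bb,tb,hb in(("top",(275,175,330,205),(130,200,225,300),(228,208,256,240)),("side",(285,255,330,300),(295,90,355,190),(274,146,304,162))):
    d=np.load(n+"0.npz");img,W=d["img"],d["W"]
    hsv=cv2.cvtColor(img,cv2.COLOR_BGR2HSV)
    def roi(b):
        m=np.zeros(img.shape[:2],bool);m[b[1]:b[3],b[0]:b[2]]=1;return m
    m=roi(bb)&(hsv[...,1]>110)&(W[...,2]>11)&(W[...,2]<28)
    p=W[m]; r=cv2.minAreaRect(p[:,:2].astype(np.float32)); 
    print(n,"block",m.sum(),np.median(p[:,2]),r,cv2.boxPoints(r).round(0).tolist())
    m=roi(hb)&(hsv[...,2]<70)&(W[...,2]>180)
    p=W[m]; print("handle",m.sum(),p.mean(0).round(1),cv2.minAreaRect(p[:,:2].astype(np.float32)),np.percentile(p[:,2],[2,50,98]).round(0))
    m=roi(tb)
    for lo,hi in((7,20),(20,100),(100,180),(180,215),(215,270)):
        q=W[m&(W[...,2]>lo)&(W[...,2]<hi)]
        if len(q)>5: print(lo,hi,len(q),cv2.minAreaRect(q[:,:2].astype(np.float32)),q.mean(0).round(0))
    # bird's eye height map, region of tester at 1mm/px
    c=W[m]; ctr=np.array([np.nanmedian(c[:,0]),np.nanmedian(c[:,1])]);print("ctr",ctr)
# combined bird's-eye colour map of low points (z 5..25) from both
B=np.full((600,800,3),40,np.uint8)
X0,Y0=300,-150
for n in("top","side"):
    d=np.load(n+"0.npz");img,W=d["img"],d["W"]
    ok=np.isfinite(W[...,2])&(W[...,2]>5)&(W[...,2]<300)
    for (x,y,z) in W[ok]:
        u=int((600-y+0)*1.0);v=int((900-x)*1.0)
        if 0<=u<798 and 0<=v<598:
            col=(0,255,255) if z<20 else (0,255,0) if z<60 else (255,0,0) if z<150 else (255,0,255) if z<215 else (0,0,255)
            B[v:v+2,u:u+2]=col
cv2.imwrite("pics/bev.png",B)
E
```

```text
top block 496 19.998171829919556 ((674.9624633789062, -238.66424560546875), (115.01316833496094, 40.75552749633789), 77.22972869873047) [[642.0, -290.0], [682.0, -299.0], [708.0, -187.0], [668.0, -178.0]]
handle 164 [534.1 -18.4 237.6] ((536.2552490234375, -17.982952117919922), (62.886619567871094, 15.0558500289917), 13.473444938659668) [233. 238. 242.]
7 20 812 ((644.9404296875, 152.66358947753906), (265.1176452636719, 291.0106506347656), 68.97049713134766) [593. 155.  15.]
20 100 947 ((650.0101318359375, 111.51370239257812), (207.14761352539062, 275.2936096191406), 7.8465423583984375) [600. 187.  39.]
100 180 863 ((585.7975463867188, 139.27462768554688), (108.59498596191406, 150.211669921875), 12.723922729492188) [569. 133. 160.]
180 215 1233 ((603.70068359375, 115.75199127197266), (202.41494750976562, 90.54073333740234), 86.25530242919922) [593. 127. 189.]
215 270 437 ((595.03564453125, 112.14574432373047), (198.1207733154297, 59.49772644042969), 86.36236572265625) [592. 167. 236.]
ctr [588.14283829 146.37210172]
side block 597 18.565762488256723 ((674.0474853515625, -241.18716430
[... 266 characters left out ...]
473633) [226. 236. 242.]
7 20 609 ((567.6665649414062, 232.48252868652344), (192.0862579345703, 390.35919189453125), 19.681396484375) [603. 155.  14.]
20 100 600 ((588.68603515625, 243.8909149169922), (110.09451293945312, 353.2979736328125), 6.951268196105957) [600. 296.  43.]
100 180 606 ((586.0584106445312, 135.6505584716797), (106.37606811523438, 149.25079345703125), 13.95580768585205) [603. 100. 162.]
180 215 732 ((603.5680541992188, 114.64408111572266), (200.58755493164062, 86.31095886230469), 85.59283447265625) [600. 122. 189.]
215 270 255 ((592.031982421875, 86.45689392089844), (227.44456481933594, 54.60221862792969), 81.04827880859375) [585. 102. 237.]
ctr [587.2310438  154.44065318]
```

View pics/bev.png

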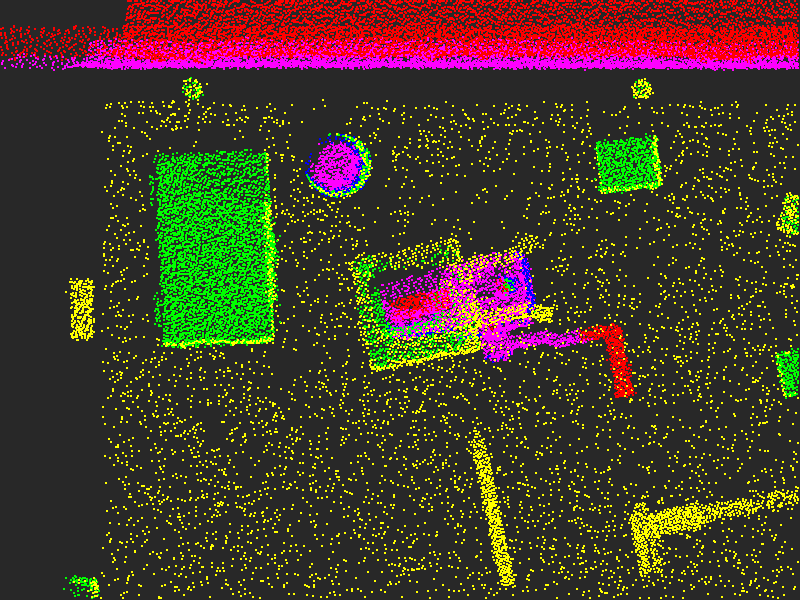

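The handle centre is at about (535.7,-19.4) with its axis at 14°, so the tester's +x axis points at about 104° and its origin is near (610,97). That agrees with the head's front edge in the bird's-eye view. The block is at (674.5,-240), its long axis at about 76°. I'll refine with the head and cube, then grip the block.

```bash
cat >> h.py <<'E'
YAW=np.radians(104.); ORG=np.array([610.,97.2])
def rot(yaw,tilt):
    "tool down, leaning back from heading yaw by tilt (deg); of both half turns the nearer for the last joint"
    f=np.array([np.cos(yaw),np.sin(yaw),0]); t=np.radians(tilt); up=np.array([0,0,1.])
    z=np.sin(t)*f-np.cos(t)*up; x=np.cos(t)*f+np.sin(t)*up; y=np.cross(z,x)
    return np.stack([x,y,z],1)
def T(x,y,z): 
    c,s=np.cos(YAW),np.sin(YAW)
    return np.array([ORG[0]+c*x-s*y,ORG[1]+s*x+c*y,z])
def pick(p,yaw,tilt):
    R=rot(yaw,tilt); best=None
    for k in(1,-1):
        Q=R*np.array([k,k,1]); q=inverse_kinematics(p,Q)
        if q is not None:
            d=np.abs(np.array(q)-read_state()["qpos"]).max()
            if best is None or d<best[0]: best=(d,Q,q)
    return best
def st():
    s=read_state(); print(round(s["time"],2),np.round(s["eef_pos"],1),np.round(s["ft_force"],1),round(s["finger_gap"],1),round(s["gripper_force"],1))
E
python3 - <<'E'
from h import *
c,s=np.cos(YAW),np.sin(YAW)
for n in("top","side"):
    W=np.load(n+"0.npz")["W"].reshape(-1,3); W=W[np.isfinite(W[:,2])]
    L=np.c_[(W[:,:2]-ORG)@[c,s],(W[:,:2]-ORG)@[-s,c],W[:,2]]
    h=L[(L[:,2]>165)&(L[:,2]<215)&(abs(L[:,1])<50)&(abs(L[:,0])<30)]
    print(n,"head n",len(h),"x2%",np.percentile(h[:,0],2).round(1),"y2,98",np.percentile(h[:,1],[2,5,95,98]).round(1))
    r=L[(L[:,2]>8)&(L[:,2]<18)&(abs(L[:,1])<60)&(L[:,0]<-30)&(L[:,0]>-55)]
    print(" rails",len(r),"xmin",np.percentile(r[:,0],5).round(1),"y+",np.percentile(r[r[:,1]>0,1],[5,50,95]).round(1),"y-",np.percentile(r[r[:,1]<0,1],[5,50,95]).round(1))
    q=W[(W[:,2]>25)&(W[:,2]<55)&(W[:,0]>690)&(W[:,0]<775)&(W[:,1]>-80)&(W[:,1]<20)]
    print(" cube",cv2.boxPoints(cv2.minAreaRect(q[:,:2].astype(np.float32))).round(0).tolist())
by=np.radians(76.2); f=np.array([np.cos(by),np.sin(by),0]); b=np.array([674.5,-240,0])
g=b-30*f
for p in(g+[0,0,120],g+[0,0,2]):
    B=pick(p,by,15); print(p.round(1),None if B is None else (round(B[0],2),np.round(B[2],2)))
E
```

```text
top head n 653 x2% -26.2 y2,98 [-32.5 -28.5  43.9  47.1]Traceback (most recent call last):
  File "<stdin>", line 9, in <module>
    return _quantile_unchecked(
        a, q, axis, out, overwrite_input, method, keepdims, weights)
    return _ureduce(a,
                    func=_quantile_ureduce_func,
    ...<5 lines>...
                    overwrite_input=overwrite_input,
                    method=method)
    r = func(a, **kwargs)
    result = _quantile(arr,
                       quantiles=q,
    ...<2 lines>...
                       out=out,
                       weights=wgt)
    slices_having_nans = np.isnan(arr[-1, ...])
                                  ~~~^^^^^^^^^
IndexError: index -1 is out of bounds for axis 0 with size 0
```

The head's front at x = -26.2 and right side at about -31 confirm the tester pose to within about 2 mm. Moving to the block now.

```bash
python3 - <<'E'
from h import *
W=np.load("top0.npz")["W"].reshape(-1,3)
q=W[(W[:,2]>28)&(W[:,2]<55)&(W[:,0]>690)&(W[:,0]<775)&(W[:,1]>-80)&(W[:,1]<20)]
print("cube",cv2.boxPoints(cv2.minAreaRect(q[:,:2].astype(np.float32))).round(0).tolist())
by=np.radians(76.2); f=np.array([np.cos(by),np.sin(by),0]); b=np.array([674.5,-240,0])
g=b-30*f
B=pick(g+[0,0,110],by,15); print(round(B[0],2),np.round(B[2],2))
for x,y,z,t in((-115,0,2,15),(-103,0,8,25),(-95,103,240,0),(-114,103,115,0)):
    C=pick(T(x,y,z),YAW,t); print(T(x,y,z).round(0),None if C is None else np.round(C[2],2))
movep(g+[0,0,110],B[1]); st()
movel(g+[0,0,2],guard=15); st()
c=camera("top"); cv2.imwrite("pics/g1.png",cv2.resize(c["image"][120:270,220:420],None,fx=3,fy=3))
E
```

```text
cube [[705.0, -2.0], [713.0, -61.0], [767.0, -54.0], [759.0, 5.0]]
0.42 [ 0.63  0.86 -0.38  1.35  0.03  1.    0.11]
[638. -14.   2.] [ 0.41  0.95 -0.56  1.59  0.28  0.78  0.07]
[635.  -3.   8.] [ 0.49  1.01 -0.62  1.54  0.14  0.86  0.23]
[533. -20. 240.] [ 0.38  0.42 -0.61  1.81  0.28  1.   -0.09]
[538. -38. 115.] [ 0.35  0.59 -0.53  1.91  0.43  0.76 -0.18]
1.93 [ 666.8 -270.9  110.4] [-0.5  0.4  0.3] 85.3 0.0
2.8 [ 668.  -269.4    3. ] [-0.1 -0.1  0.1] 85.5 0.0
```

View pics/g1.png

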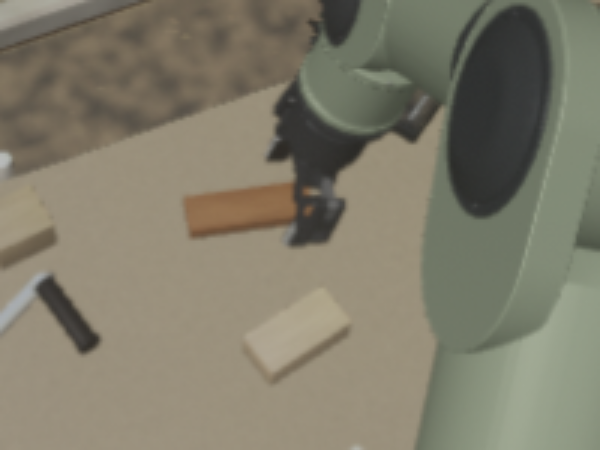

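The fingers straddle the rear part of the block, crop (315,215). I'll clamp and slide it in line.

```bash
python3 - <<'E'
from h import *
clamp(); st()
R0=np.array(read_state()["tool_rot"]); R=rot(YAW,15)
R=R if R[:,0]@R0[:,0]>0 else R*np.array([-1,-1,1])
z=read_state()["eef_pos"][2]
print(movel(T(-270,0,z),frame=R,max_speed=80,guard=40)); st()
print(movel(T(-165,0,z),max_speed=80,guard=40)); st()
for n in("top","side"):
    c=camera(n);img=c["image"];W=pts(c);hsv=cv2.cvtColor(img,cv2.COLOR_BGR2HSV)
    m=(hsv[...,1]>110)&(hsv[...,0]<15)&(abs(W[...,2]-19)<5)&(W[...,0]>600)&(W[...,0]<720)&(W[...,1]>-160)&(W[...,1]<80)
    r=cv2.minAreaRect(W[m][:,:2].astype(np.float32)); print(n,m.sum(),r)
    p=W[m][:,:2]-ORG; cc,s=np.cos(YAW),np.sin(YAW); L=np.c_[p@[cc,s],p@[-s,cc]]
    print(" tester frame x",np.percentile(L[:,0],[2,98]).round(1),"y",np.percentile(L[:,1],[2,98]).round(1))
    cv2.imwrite(f"pics/d_{n}.png",img)
a=cv2.imread("pics/d_top.png")[150:310,110:330];b=cv2.imread("pics/d_side.png")[110:290,220:400]
cv2.imwrite("pics/d.png",np.hstack([cv2.resize(a,(440,320)),cv2.resize(b,(320,320))]))
E
```

```text
3.36 [ 667.6 -269.4    2.6] [-1.8 -0.4  7. ] 36.4 61.0
False
4.82 [ 675.2 -164.8    2.6] [0.7 1.7 2.5] 36.7 60.4
False
6.28 [650.  -63.1   2.6] [0.3 1.6 1.4] 36.8 60.3
top 137 ((641.4725952148438, -28.797561645507812), (37.87568283081055, 107.45995330810547), 18.78277587890625)
 tester frame x [-179.1  -77.3] y [-21.1  18.7]
side 31 ((654.6694946289062, -84.12859344482422), (36.11956787109375, 19.330751419067383), 12.032652854919434)
 tester frame x [-196.  -177.2] y [-17.3  15.9]
```

View pics/d.png

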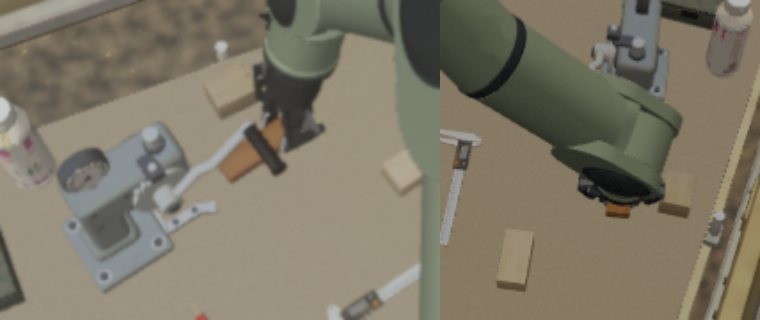

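The block is in line, with its front at tester x≈-75 and y≈0, and the arm is clear of the lever. I'll go on into the mouth, release, and then push from behind.

```bash
python3 - <<'E'
from h import *
z=read_state()["eef_pos"][2]
print(movel(T(-115,0,z),max_speed=60,guard=20)); st()
open_gripper(); st()
p=np.array(read_state()["eef_pos"])
f=np.array([np.cos(YAW),np.sin(YAW),0])
movel(p+[0,0,45]); 
movel(p+[0,0,45]-75*f)
clamp()
R0=np.array(read_state()["tool_rot"]); R=rot(YAW,25)
R=R if R[:,0]@R0[:,0]>0 else R*np.array([-1,-1,1])
movel(T(-185,0,50),frame=R); st()
movel(T(-185,0,8.5),max_speed=80,guard=15); st()
print(movel(T(-150,0,8.5),max_speed=50,guard=12)); st()
for n in("top","side"): cv2.imwrite(f"pics/e_{n}.png",camera(n)["image"])
a=cv2.imread("pics/e_top.png")[150:310,110:330];b=cv2.imread("pics/e_side.png")[110:290,220:400]
cv2.imwrite("pics/e.png",np.hstack([cv2.resize(a,(440,320)),cv2.resize(b,(320,320))]))
E
```

```text
False
7.36 [637.8 -14.5   2.6] [-0.5  1.3  1.4] 36.5 60.3
7.9 [637.8 -14.4   2.6] [-0.3  0.9 -0.4] 85.5 0.0
10.09 [654.5 -83.9  48.9] [-0.9 -0.3 -0.1] -0.1 0.0
10.76 [654.9 -82.1   8.5] [-0.3 -0.1 -1. ] 0.2 0.0
True
11.45 [647.  -49.3   8.5] [ 1.8 -2.5  3. ] -0.3 1.5
```

View pics/e.png

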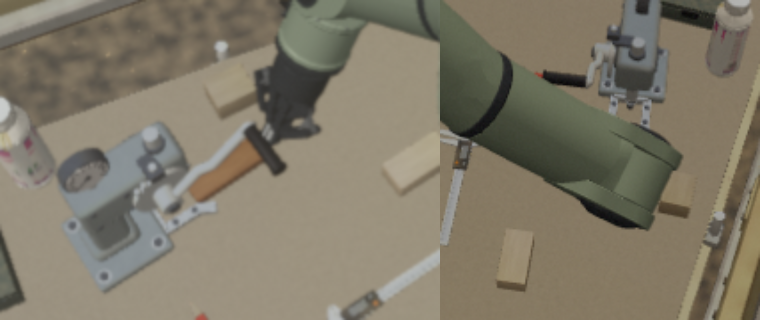

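The block's front is inside the mouth, the pusher is against its rear end, and cube and lever are untouched. Pushing home.

```bash
python3 - <<'E'
from h import *
L=lambda: (np.array(read_state()["eef_pos"])[:2]-ORG)@np.array([[np.cos(YAW),-np.sin(YAW)],[np.sin(YAW),np.cos(YAW)]])
print(movel(T(-112,0,8.5),max_speed=35,guard=25)); st(); print(L())
print(movel(T(-90,0,8.5),max_speed=15,guard=15)); st(); print(L())
for n in("top","side"): cv2.imwrite(f"pics/f_{n}.png",camera(n)["image"])
a=cv2.imread("pics/f_top.png")[150:310,110:330];b=cv2.imread("pics/f_side.png")[110:290,220:400]
cv2.imwrite("pics/f.png",np.hstack([cv2.resize(a,(440,320)),cv2.resize(b,(320,320))]))
E
```

```text
True
11.95 [647.3 -49.    8.2] [ 2.1 -3.9  3.4] 0.0 2.2
[-150.92322299   -0.85854646]
True
12.85 [647.6 -49.1   7.9] [ 2.2 -2.6  2.2] -0.4 1.7
[-151.02786115   -1.06749272]
```

View pics/f.png

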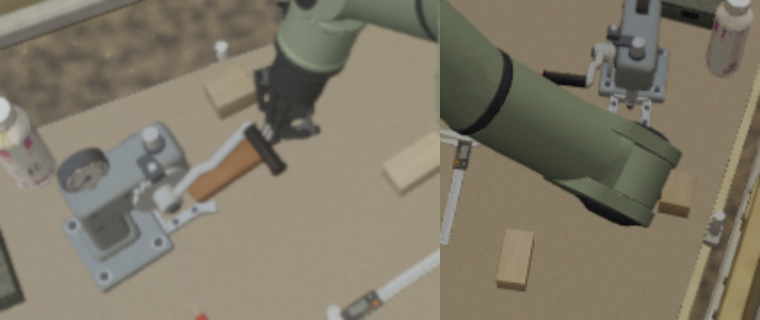

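The push stopped at once at 25 N with TCP x = -151. I'll measure the block's pose relative to the rails and zoom in.

```bash
python3 - <<'E'
from h import *
c=camera("top");img=c["image"]
hsv=cv2.cvtColor(img,cv2.COLOR_BGR2HSV)
# rays onto plane z=19 (block top) in tester frame
K=np.array([[c["fx"],0,c["cx"]],[0,c["fy"],c["cy"]],[0,0,1.]])
M=np.array(c["cam_to_world"])
def plane(uv,z):
    p=cv2.undistortPoints(np.array(uv,float).reshape(-1,1,2),K,np.array(c["dist_coeffs"],float)).reshape(-1,2)
    d=np.c_[p[:,0],-p[:,1],-np.ones(len(p))]@M[:3,:3].T
    W=M[:3,3]+d*((z-M[2,3])/d[:,2])[:,None]
    q=W[:,:2]-ORG; cc,s=np.cos(YAW),np.sin(YAW); return np.c_[q@[cc,s],q@[-s,cc]]
m=((hsv[...,1]>120)&(hsv[...,0]<15)); box=np.zeros_like(m); box[200:260,190:270]=1; m&=box
v,u=np.nonzero(m); L=plane(np.c_[u,v],19)
for lo in range(-160,-10,10):
    k=L[(L[:,0]>=lo)&(L[:,0]<lo+10),1]
    if len(k)>3: print(lo,len(k),k.min().round(1),k.max().round(1))
im=img[200:275,170:270]
cv2.imwrite("pics/z.png",cv2.resize(im,(800,600),interpolation=cv2.INTER_CUBIC))
np.save("topcam.npy",c,allow_pickle=True)
st(); print(np.round(read_state()["torque"],2))
E
```

```text
-130 5 -18.3 -13.3
-120 5 -16.6 15.8
13.0 [647.5 -49.1   7.8] [ 1.9 -3.6  2.7] 0.2 1.9
[-0.83 -0.35 -0.07]
```

View pics/z.png

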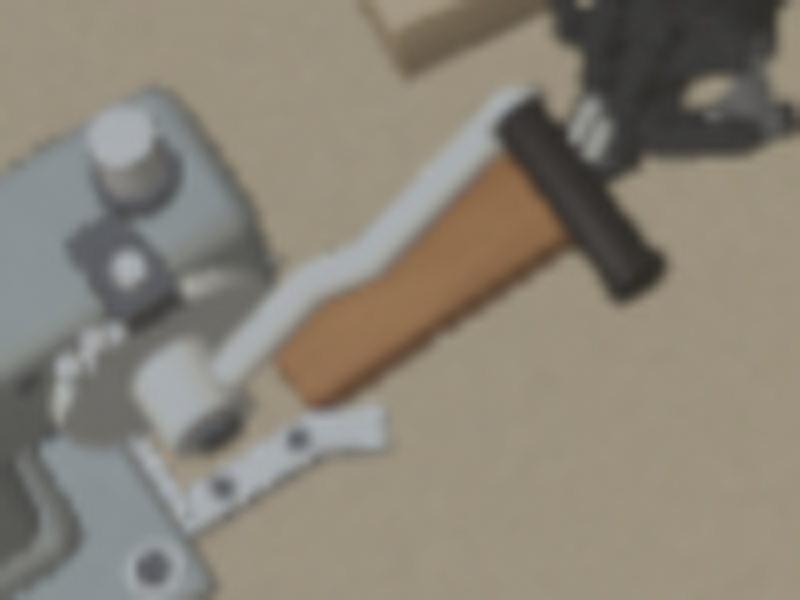

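```bash
python3 - <<'E'
from h import *
c=np.load("topcam.npy",allow_pickle=True).item()
K=np.array([[c["fx"],0,c["cx"]],[0,c["fy"],c["cy"]],[0,0,1.]]);M=np.array(c["cam_to_world"])
def plane(zuv,z):
    uv=(np.array(zuv,float)+.5)/8-.5+[170,200]
    p=cv2.undistortPoints(uv.reshape(-1,1,2),K,np.array(c["dist_coeffs"],float)).reshape(-1,2)
    d=np.c_[p[:,0],-p[:,1],-np.ones(len(p))]@M[:3,:3].T
    W=M[:3,3]+d*((z-M[2,3])/d[:,2])[:,None]
    q=W[:,:2]-ORG; cc,s=np.cos(YAW),np.sin(YAW); return np.c_[q@[cc,s],q@[-s,cc]].round(1).tolist()
print("block +y top edge front,rear; front -y",plane([[312,398],[568,235],[280,345]],19))
print("rail inner: flare tip, bend, back; outer tip",plane([[380,405],[300,413],[190,480],[388,443],[320,455],[195,530]],12))
print("handle",plane([[515,110],[640,285]],232))
print("head front edge",plane([[172,92],[262,235]],185))
print("plate corner/bolts",plane([[150,567]],10))
E
```

```text
block +y top edge front,rear; front -y [[-25.2, 14.4], [-128.6, 16.6], [-27.1, -8.3]]
rail inner: flare tip, bend, back; outer tip [[-43.1, 27.4], [-19.7, 13.6], [23.3, 11.7], [-37.6, 40.5], [-16.8, 30.4], [31.5, 27.8]]
handle [[-96.2, 64.0], [-93.3, 130.8]]
head front edge [[-26.2, -25.1], [-22.3, 31.4]]
plate corner/bolts [[50.5, 29.1]]
```

Measured in the old tester frame, the rails sit about 4 to 6 mm towards -y and are turned about -2.5°. The handle axis and head edge show the same turn. So the yaw is about 102° and the block's +y front corner is caught on the rail. I'll regrip, back off a little, correct the line, and go in again.

```bash
sed -i 's/^YAW=.*/YAW0=np.radians(104.); ORG0=np.array([610.,97.2]); YAW=np.radians(102.); ORG=ORG0-4*np.array([-np.sin(YAW0),np.cos(YAW0)])/' h.py
cat >> h.py <<'E'
def near(R):
    R0=np.array(read_state()["tool_rot"]); return R if R[:,0]@R0[:,0]>0 else R*np.array([-1,-1,1])
def L():
    a=np.array(read_state()["eef_pos"])[:2]-ORG
    return np.round([a@[np.cos(YAW),np.sin(YAW)],a@[-np.sin(YAW),np.cos(YAW)]],1)
E
python3 - <<'E'
from h import *
f0=np.array([np.cos(YAW0),np.sin(YAW0),0])
p=np.array(read_state()["eef_pos"]); movel(p-8*f0); movel(p-8*f0+[0,0,42]); open_gripper()
g=np.array([637.8,-14.5,2.6])
movel(g+[0,0,46],frame=near(rot(YAW0,15))); print(movel(g,max_speed=100,guard=12)); st()
clamp(); st()
movel(g-20*f0,max_speed=60); print(L())
movel(T(-136,0,2.6),frame=near(rot(YAW,15)),max_speed=40); print(L()); st()
print(movel(T(-100,0,2.6),max_speed=40,guard=20)); print(L()); st()
c=camera("top"); cv2.imwrite("pics/z2.png",cv2.resize(c["image"][200:275,170:270],(800,600),interpolation=cv2.INTER_CUBIC))
E
```

```text
False
15.52 [637.7 -14.4   2.3] [-0.4 -0.3 -0. ] 85.4 0.0
16.02 [638.2 -14.6   3.3] [-1.6 -0.6  7.2] 36.8 60.9
[-136.4   -1.2]
[-136.7   -0.6]
16.76 [642.9 -35.4   3.3] [ 0.  -0.4  6.6] 36.2 60.7
False
[-101.2   -0.7]
17.81 [635.6  -0.7   3.3] [ 0.3 -2.7  6.9] 36.4 61.0
```

View pics/z2.png

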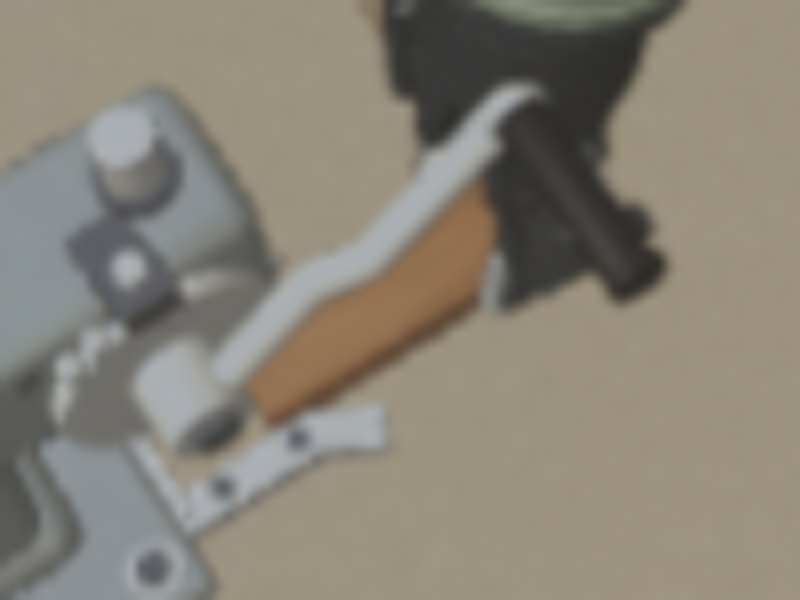

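The block's front corner is now past the bend, at crop (270,420), and runs along the rail. I'll release and push home from behind.

```bash
python3 - <<'E'
from h import *
open_gripper()
p=np.array(read_state()["eef_pos"]); f=np.array([np.cos(YAW),np.sin(YAW),0])
movel(p+[0,0,45]); movel(p+[0,0,48]-72*f,frame=near(rot(YAW,25))); clamp()
movel(T(-172,0,8.5),max_speed=100,guard=15); st()
for k in range(6):
    h=movel(T(-85,0,8.5),max_speed=25,guard=20); print(h,L()); st()
    if not h or L()[0]>-106: break
E
```

```text
20.82 [649.5 -69.9   8.1] [0.3 0.2 0.5] 0.1 0.0
True [-100.2   -0.4]
23.42 [6.351e+02 3.000e-01 8.200e+00] [ 0.7 -2.4  1.2] -0.2 1.2
```

```bash
python3 - <<'E'
from h import *
print(movel(T(-80,0,8.5),max_speed=15,guard=28),L()); st()
f=np.array([np.cos(YAW),np.sin(YAW),0]); p=np.array(read_state()["eef_pos"])
movel(p-15*f,max_speed=100); movel(p-60*f+[0,0,90]); movep(T(-190,60,290),near(rot(YAW,0))); st()
ims=[]
for n,b in(("side",(270,100,370,200)),("top",(170,190,270,290))):
    c=camera(n);np.save(n+"cam.npy",c,allow_pickle=True)
    ims.append(cv2.resize(c["image"][b[1]:b[3],b[0]:b[2]],(400,400),interpolation=cv2.INTER_CUBIC))
cv2.imwrite("pics/w.png",np.hstack(ims))
E
```

```text
True [-100.1   -0.6]
23.98 [6.353e+02 3.000e-01 7.900e+00] [ 1.6 -2.6  2.7] 0.2 1.6
25.93 [594.5 -99.9 289.1] [-0.   0.3 -0.2] -0.0 0.0
```

View pics/w.png

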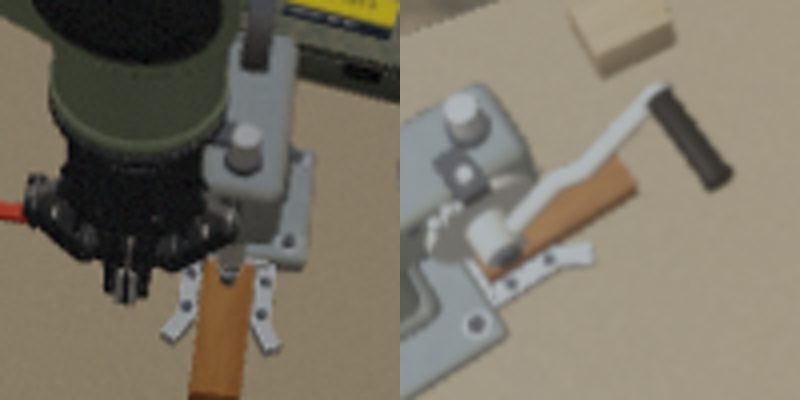

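The block lies between the rails: side crop shows its rear edge at (190..240,390) and the flare tips at (165,337) and (275,350). I check its depth by rays, and plan the lever press.

```bash
python3 - <<'E'
from h import *
def ray(n,b,zuv,z):
    c=np.load(n+"cam.npy",allow_pickle=True).item()
    K=np.array([[c["fx"],0,c["cx"]],[0,c["fy"],c["cy"]],[0,0,1.]]);M=np.array(c["cam_to_world"])
    uv=(np.array(zuv,float)+.5)/4-.5+b
    p=cv2.undistortPoints(uv.reshape(-1,1,2),K,np.array(c["dist_coeffs"],float)).reshape(-1,2)
    d=np.c_[p[:,0],-p[:,1],-np.ones(len(p))]@M[:3,:3].T
    W=M[:3,3]+d*((z-M[2,3])/d[:,2])[:,None]; q=W[:,:2]-ORG
    return np.c_[q@[np.cos(YAW),np.sin(YAW)],q@[-np.sin(YAW),np.cos(YAW)]].round(1).tolist()
print("side rear",ray("side",(270,100),[[190,388],[241,391]],19)," tips",ray("side",(270,100),[[168,338],[272,350]],12))
print("top rear",ray("top",(170,190),[[620,160],[636,187]]-np.array([400,0]),19)," tip",ray("top",(170,190),[[190,250],[193,262]],12))
print("handle top view ends",ray("top",(170,190),[[262,92],[320,180]],229+5))
for q in(0,.3,.6,.93):
    p=T(20-140*np.cos(.6-q),103,150+140*np.sin(.6-q)+9); B=pick(p,YAW,0); print(p.round(1),None if B is None else np.round(B[2],2))
E
```

```text
side rear [[-88.6, 17.4], [-85.6, -20.1]]  tips [[-43.5, 38.8], [-42.4, -39.6]]
top rear [[-92.3, -7.2], [-90.5, 16.2]]  tip [[-41.3, 34.8], [-38.4, 43.3]]
handle top view ends [[-101.4, 65.6], [-98.5, 131.2]]
[533.  -16.7 238. ] [ 0.29  0.4  -0.48  1.82  0.22  0.98 -0.08]
[536.8 -34.5 200.4] [ 0.3   0.45 -0.46  1.85  0.25  0.9  -0.07]
[538.1 -40.6 159. ] [ 0.29  0.51 -0.44  1.88  0.29  0.82 -0.09]
[536.5 -33.2 113.6] [ 0.25  0.57 -0.41  1.92  0.33  0.72 -0.14]
```

The block is home: its rear end is about 45 mm from the flare tips, and both pushes stopped at the same point. Now the lever.

```bash
python3 - <<'E'
from h import *
H=lambda q,dz=0: T(20-140*np.cos(.6-q)-2.5,103,150+140*np.sin(.6-q)+9+dz)
movel(H(0,22),max_speed=200); st()
h=movel(H(0,-12),max_speed=25,guard=4); st(); z=read_state()["eef_pos"][2]
dz=float(np.clip(z-H(0)[2],-3,3)); print(h,"contact dz",z-H(0)[2])
for q in(.1,.2,.3,.4,.5,.6,.7,.8,.87,.93):
    movel(H(q,dz*.5),max_speed=60); s=read_state(); print(q,np.round(s["eef_pos"]-H(q),1),np.round(s["ft_force"],1))
wait(.3); st()
np.save("final_top.npy",camera("top"),allow_pickle=True); np.save("final_side.npy",camera("side"),allow_pickle=True)
E
```

```text
26.72 [534.2 -20.1 260. ] [-0.3 -0.6  0.4] -0.2 0.0
27.61 [533.5 -19.2 237.2] [-0.9  0.9  9.5] -0.0 4.5
True contact dz -0.8180907317612309
0.1 [ 0.1 -0.2 -0.2] [-3.4 -1.3 13. ]
0.2 [ 0.2 -0.4 -0.3] [-1.9 -1.3  9.3]
0.3 [ 0.3 -0.3 -0.3] [-1.7 -1.1 11. ]
0.4 [ 0.3 -0.3 -0.2] [-3.4 -2.5 13.7]
0.5 [ 0.3 -0.2 -0.3] [-1.2 -1.4 10.1]
0.6 [ 0.3 -0.2 -0.2] [-2.3 -0.3 12.6]
0.7 [ 0.3 -0.2 -0.1] [-2.7 -2.1 15.4]
0.8 [ 0.4 -0.1 -0.2] [-3.5 -1.9 13.3]
0.87 [ 0.4 -0.1 -0.1] [-3.  -1.4 13.7]
0.93 [ 0.4 -0.1 -0.1] [-3.7 -0.6 17.3]
31.57 [537.4 -35.8 113.8] [-3.5 -1.5 16.3] 0.1 8.4
```

All three clicks show as force dips after 0.1, 0.4 and 0.7. The lever is held at about 0.93 with 16 N.

```bash
python3 -c "
from h import *
st(); print(finish_job())"
```

```text
31.68 [537.5 -35.8 113.9] [-3.5 -0.8 16.3] -0.2 8.4
the job is handed in; nothing more can be done
None
```

I handed the job in at 31.7 s: the block was pushed up against the back stop, and the arm is holding the lever just past its third click (about 0.93 rad by tool height, 16 N). On the way in the block caught a guide rail once, so I regripped it and slid it in on a corrected line, never raising it from the bench.

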